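Pack the set-back stop of the plate jig and hold the spot plate flush

ROBOT

A 6-joint arm with a two-finger parallel gripper is mounted at the origin on a cart in front of the work surface, level with it; the furniture and walls round the work are solid. World frame = base frame: x ahead of the robot, y to its left, z up, the work surface at z = 0. Lengths are in m, angles in rad, forces in N, time in s.
With the tool pointing down it reaches from about 0.35 to 0.975 m from the base axis. Payload 4.9 kg.
Tool frame: the origin (TCP) lies at the very end of the fingers, on their centre line; the grasp point (between the pads) lies manip.grip_point_offset behind it (manip.grip_point_offset is the distance from the TCP to the grasp point, in m); z points along the fingers, y is the line along which they close (so a half turn about z gives the same grasp; the last joint's range is limited). The gripper opens to 85 mm and grips with 20 to 120 N. Pads are 22 mm wide; open, the fingers measure 114 mm over their backs; the gripper's body (76 mm by 85 mm) begins 54 mm behind the grasp point. The pads swing forward as they close: fully open they stand 13 mm farther back than shut.
Start: joints at [1.019, 0.053, 1.613, -0, 1.476, -0.119], TCP at [0.262, 0.567, 0.231] pointing down, gripper open.
Joint ranges: [-3.01, 3.01], [-1.01, 2.22], [0.06, 2.58], [-1.02, 4.17], [0.09, 2.62], [-3.14, 3.14]. Speed limits (rad/s): [2.57, 2.57, 3.14, 3.14, 3.14, 3.14].

INTERFACE

Orientations are given as a unit quaternion [w, x, y, z].
In Python, from plant import manip gives the robot as it stands.
- The arm moves only by the shell command python3 -m crank 'ROWS' [OPENING]. ROWS is JSON, a list of rows, each an object of numbers: "x", "y", "z": the shift along the tool's x, y, z in cm; "turn": the turn about the tool's z in rad. In form: [{"x": .., "y": .., "z": .., "turn": ..}, ...]. A call has 1 to 5 rows; each row shifts and turns the commanded pose from where the row before left it, along the tool's axes as they then stand; what a row does not reach is not made up. A row lasts 1/10 s, in which the tool goes at most 50 mm and 8.59 degrees, less where a joint would pass 70% of its speed; a pose out of reach is approached as far as the arm can. A call with a gripper value outside its range is refused whole. OPENING is the opening in per cent of the stroke, from 0 (shut) to 100 (fully open), set as the call begins (- or left out, the last holds). The fingers move at their own pace and stop on an object; the grip force is fixed at half the most. Time passes only in rows, so rows that do not move let the fingers close. It gives the time, the measured TCP pose, the force, the opening and the grip force at its end, in the units of the state.
- manip.state(): the state, without advancing time (a new reading comes with each control period).
- manip.grab_frame(name): name is "scene" or "top" or "wrist"; returns (picture, depth): 384x512x3 uint8, red, green, blue; 384x512 float32, m along the optical axis (not along the pixel's ray), 0 where there is no reading.
- manip.camera_model(name): a dict with "mtx" (3x3 intrinsics, pixels), "world_to_cam" (4x4, takes a point from world to camera coordinates). Camera axes: x right, y down, z forward; pixel columns grow to the right and rows downward; lengths in m; the calibration is good to about 2 mm. A picture is of the moment at which its call begins: read the wrist's pose just before it. camera_model takes no time and is no camera call; for the wrist camera it gives the pose at the moment of the call.
- manip.job_done(): hands the job in; it is judged then, once.
The state is a dict: "time": time; "joint_pos": joint angles; "joint_vel": joint speeds; "joint_efforts": joint torques, N m; "tool_pos": TCP position; "tool_rot": TCP orientation; "contact_force": force on the tool from outside, world axes, zero at the start; "ft_torque": the same for the moment, N m; "gripper_width": opening from 0.0 (shut) to 1.0 (fully open); "grasp_force": force on a finger pad.
Only numpy, scipy, OpenCV 4.12 (cv2) and the standard library are available. Lean on these libraries where they do the work, as an engineer would, in place of code of your own. Each camera call takes 0.05 s, during which the arm holds its last target. There are 200 camera calls.

TASK

Stand the steel spacer with the orange grip upright on the jig's deck, in the gap between the white spot plate and the jig's stops where the gap is wide enough for it, that is midway along the front of the thin red stop, and let go of it; never put it in front of the thick blue stop. Then push the spot plate with the gripper against its sprung plunger until the plate is flush against both the spacer and the blue stop, and finish while still holding it firmly pressed there, touching the plate but not the spacer. Leave the bottles, the beaker and the timer where they stand.

Things in the scene. Friction and masses are not known exactly. Their poses are not given: they have to be found in the camera images.
- jig: Grey metal jig with an aluminium rail, fixed to the bench: base 180 (x) x 160 (y) x 10 mm, whose top, the deck, is at z = 10 mm; a rail 14 mm high stands on the deck along its +y edge, front face at y = +55 mm. Origin: centre of the underside. It stands with its own +y pointing mostly to the robot's left (yaw within 0.3 rad), so the spot plate is pushed towards the jig's +y.
- thick_stop: Blue stop block, fixed on the deck against the rail at x = -45 or +45 mm of the jig (it changes places with the red one): 60 (x) x 22 (y) x 14 mm high. Origin: at deck height, middle of its back face (at the rail); axes as the jig's; its front face is at y = -22 mm, i.e. jig y = +33 mm. The gap between it and the plate starts at about 7 to 10 mm: too narrow for the spacer.
- thin_stop: Red stop block, as the blue one but only 8 mm thick in y (60 x 8 x 14 mm high). Origin: at deck height, middle of its back face; its front face is at y = -8 mm, i.e. jig y = +47 mm, 14 mm further back than the blue face. The gap between it and the plate starts at about 21 to 24 mm: wide enough. With the spacer in place against it, the spacer's front is level with the blue face.
- spot_plate: Loose white porcelain spot plate with 18 printed rings, 150 (x) x 70 (y) x 14 mm thick, about 0.35 kg, flat on the deck before the stops. Origin: centre of its underside; axes within 0.02 rad of the jig's. Its centre is at jig y = -2 mm when flush. Push on the middle of its -y side (33 mm of free deck there); a steady 15 to 20 N overcomes spring and friction and holds it flush.
- spacer: Loose packing piece, a steel foot with an orange grip on top, standing upright on the bench to the right of the jig: 50 (x) x 14 (y, its thickness) x 55 mm high, the orange part (44 x 14 mm) from 23 mm up; about 0.14 kg. Origin: centre of the underside. Grip it across its 14 mm thickness by the upper part, so that the fingertips stay above the plate and the stops (24 mm above the bench) when it stands on the deck. Either way round is right.
- plunger (a joint): Steel spring plunger of 9 mm diameter in the middle of the jig's rail (jig x = 0, 17 mm above the bench), 0 at rest with its tip at jig y = +27 mm, growing as the plate presses it in (m); 0.006 when the plate is flush with the blue face. It pushes back with about 3 N at 0 and 5.5 N at 0.006, so the plate is driven back when it is let go.
- bottle_clear_2: Bystander: clear bottle with blue cap, 56 mm across, 102 mm high; origin under its centre.
- bottle_red_1: Bystander: small amber bottle with red cap, 37 mm across, 72 mm high; origin under its centre.
- bottle_red_2: Bystander: amber bottle with red cap, 43 mm across, 84 mm high; origin under its centre.
- squeeze_bottle: Bystander: white dropper bottle, 41 mm across, 83 mm high; origin under its centre.
- beaker: Bystander: small glass beaker, 45 mm across, 52 mm high; origin under its centre.
- timer: Bystander: white bench timer, 46 x 68 x 52 mm; origin under its centre.
Mind the look-alikes: they are no part of the job. There is more than one size of the spacer; the one meant has the size given above.

How it is judged:
By the outcome, as a careful person would: the job done as asked, in the order asked, and still so for the second after the job is handed in, while the arm keeps its last pose, push and grip.
It also fails if it takes over 58 s, if anything falls off the work surface, if the arm or the gripper's body presses on something with over 40 N, if the wrist force passes 120 N, or if a joint passes its speed limit or range.

## Working session

There is one attempt and no reset: what is moved stays moved. The work goes in short steps, Python scripts to look and compute and a shell command to move; the robot and the scene stay as the last step left them, time stands still between calls to the robot, and variables do not carry over. Pictures are saved under pics/ and viewed, at most 10 in all, crops included, and the job is handed in when it is done.

```bash
mkdir -p pics; ls; python3 - <<'E'
from plant import manip
import cv2,numpy as np
print(manip.state(), manip.grip_point_offset)
for n in("top","scene"):
    p,d=manip.grab_frame(n); cv2.imwrite(f"pics/{n}0.png",p[:,:,::-1]); np.save(f"pics/{n}0.npy",d)
    m=manip.camera_model(n); print(m)
    
E
```

```text
pics
{'time': 0.0, 'joint_pos': array([ 1.01899135e+00,  5.33640284e-02,  1.61433796e+00, -2.15896816e-05,
        1.47598909e+00, -1.18990369e-01]), 'joint_vel': array([ 0.00074391,  0.00131311,  0.00013117,  0.00024846,  0.00023196,
       -0.00073057]), 'joint_efforts': array([ 2.39480774e-03, -3.93650222e+01, -3.70191729e+01,  7.90890749e-05,
        6.76621363e-03,  1.64208154e-05]), 'tool_pos': array([0.26180411, 0.56681952, 0.23003232]), 'tool_rot': array([-3.35195484e-04,  2.14720994e-01,  9.76674866e-01, -9.94284560e-04]), 'contact_force': array([ 0.03640229, -0.67694038,  0.25640479]), 'ft_torque': array([-0.03105606,  0.05226423,  0.05294553]), 'grasp_force': 0.0, 'gripper_width': 0.9994546840815297} 0.0187
{'mtx': array([[489.80687641,   0.        , 261.99362197],
       [  0.        , 489.80687641, 195.72439648],
       [  0.        ,   0.        ,   1.        ]]), 'world_to_cam': array([[ 0.01578414, -0.9998723 , -0.00249711,  0.26351569],
       [-0.98699609, -0.01518122, -0.16002579,  0.54195707],
       [ 0.15996745,  0.00499051, -0.98710967,  1.2172805 ],
       [ 0.        ,  0.        ,  0.        ,  1.        ]])}
{'mtx': array([[366.10333166,   0.        , 257.19890699],
       [  0.        , 366.10333166, 194.56617382],
       [  0.        ,   0.        ,   1.        ]]), 'world_to_cam': array([[ 0.77431783, -0.63261603,  0.01512803, -0.24769217],
       [-0.46841754, -0.58908589, -0.65845487,  0.42691877],
       [ 0.42546081,  0.50276711, -0.75246816,  0.53645066],
       [ 0.        ,  0.        ,  0.        ,  1.        ]])}
```

View pics/top0.png

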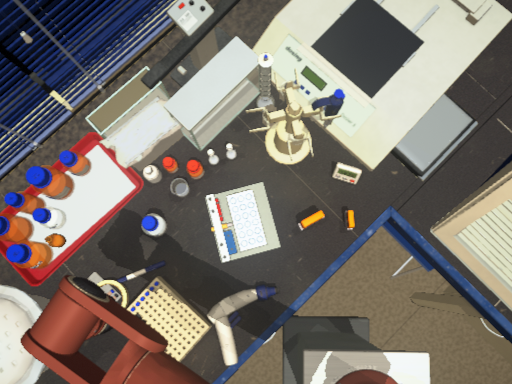

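View pics/scene0.png

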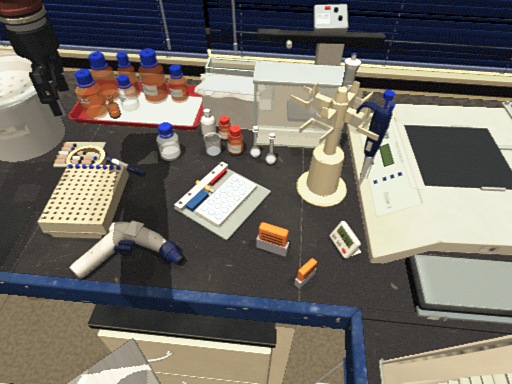

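Top view: the jig is at (243,222), with the red stop at (214,210), the blue stop at (229,242) and the rail on the left. There are two orange-gripped candidates, at (311,219) and (349,218). I'll measure both and enlarge them.

```bash
cat > h.py <<'E'
from plant import manip
import cv2,numpy as np
def grab(n,name):
    m=manip.camera_model(n); p,d=manip.grab_frame(n)
    cv2.imwrite(f"pics/{name}.png",p[:,:,::-1]); return p,d,m
def cloud(d,m):
    K=m["mtx"]; v,u=np.mgrid[:d.shape[0],:d.shape[1]]
    c=np.stack([(u-K[0,2])/K[0,0]*d,(v-K[1,2])/K[1,1]*d,d],-1)
    T=np.linalg.inv(m["world_to_cam"]); return c@T[:3,:3].T+T[:3,3]
def mask(p,lo,hi):
    return cv2.inRange(cv2.cvtColor(p,cv2.COLOR_RGB2HSV),lo,hi)>0
def rect(P):  # centre, sizes, yaw of long axis
    (c,s,a)=cv2.minAreaRect((P[:,:2]*1000).astype(np.float32)); a=np.radians(a)
    if s[0]<s[1]: s=s[::-1]; a+=np.pi/2
    return np.round(c,1),np.round(s,1),round((a+np.pi/2)%np.pi-np.pi/2,3),np.round(np.percentile(P[:,2],[2,50,98])*1000,1),len(P)
E
python3 - <<'E'
from h import *
m=manip.camera_model("top");p=cv2.imread("pics/top0.png")[:,:,::-1].copy();d=np.load("pics/top00.npy") if 0 else np.load("pics/top0.npy")
W=cloud(d,m)
def roi(k,x0,y0,x1,y1):
    r=np.zeros_like(k);r[y0:y1,x0:x1]=1;return k&r&(d>0)
o=mask(p,(5,150,120),(25,255,255)); r=mask(p,(0,150,80),(5,255,255))|mask(p,(172,150,80),(180,255,255)); b=mask(p,(100,120,60),(125,255,255))
for n,k in(("o1",roi(o,290,200,332,235)),("o2",roi(o,335,200,365,235)),("red",roi(r,200,180,235,265)),("blue",roi(b,200,180,245,265)),):
    print(n,rect(W[k]))
for n,k in (("o1",roi(o,290,200,332,235)),("o2",roi(o,335,200,365,235))):
    t=W[k]; print(n,"top",rect(t[t[:,2]>np.percentile(t[:,2],98)-.006]))
w=roi((W[:,:,2]>.018)&(W[:,:,2]<.03)&mask(p,(0,0,150),(180,70,255)),222,180,275,265); print("plate",rect(W[w]))
j=roi((W[:,:,2]>.005)&(W[:,:,2]<.03),200,175,285,268); print("jig",rect(W[j]))
cv2.imwrite("pics/crop1.png",cv2.resize(p[175:270,195:370,::-1],None,fx=4.5,fy=4.5,interpolation=cv2.INTER_CUBIC))
E
```

```text
o1 (array([481.6, 140.3]), array([75.1, 20.2]), np.float64(-1.016), array([ 3.4, 74.1, 78.8]), 202)
o2 (array([484. ,  40.5]), array([45.6, 26.7]), np.float64(0.104), array([-3.5, 52. , 58.6]), 113)
red (array([503.6, 384.7]), array([57.4,  5.9]), np.float64(0.28), array([16.5, 22.3, 26. ]), 45)
blue (array([419.7, 353.3]), array([58.4, 19.5]), np.float64(0.275), array([17.4, 22.4, 27.5]), 162)
o1 top (array([477.9, 146.6]), array([58.7, 18. ]), np.float64(-1.018), array([73. , 74.9, 79.8]), 128)
o2 top (array([482.5,  47.6]), array([40.7, 12.1]), np.float64(0.052), array([52.7, 55. , 59. ]), 50)
plate (array([464.2, 336.1]), array([165.1, 120.4]), np.float64(0.278), array([18.8, 23. , 27.8]), 1646)
jig (array([480.4, 324.7]), array([243. , 219.1]), np.float64(0.041), array([ 5.5, 20.2, 27.3]), 4029)
```

View pics/crop1.png

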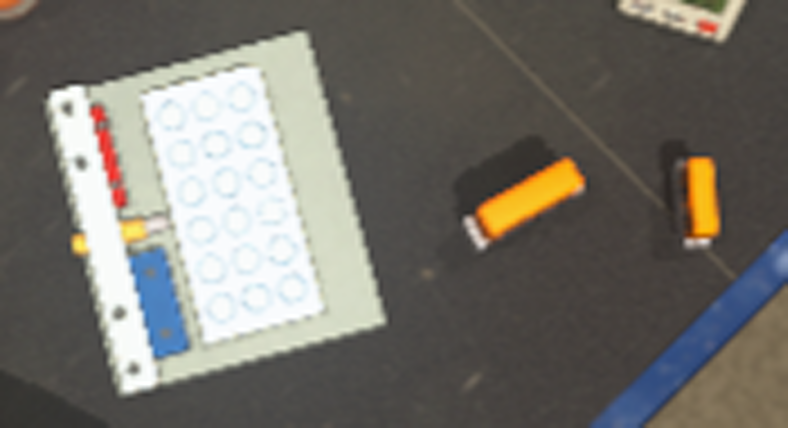

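The candidates are (311,219), which is 75 mm high and about 59 x 18 mm (the oversized look-alike), and (349,218), which is 55 mm high with an orange part of about 41 x 12 mm. The second one matches the description. The crop shows it at about (703,197). In the same crop the red stop is at (110,155), which is jig +x, and the blue stop is at (160,300), which is jig -x.

```bash
R='{"x":-3.48,"y":-3.16}'; python3 -m crank '[{"x":-3.48,"y":-3.16},{"x":-3.48,"y":-3.16},{"x":-3.48,"y":-3.16},{"x":-3.48,"y":-3.16},{"x":-3.48,"y":-3.16}]' 100
python3 -m crank '[{"x":-3.48,"y":-3.16},{"x":-3.48,"y":-3.16},{"x":-3.48,"y":-3.16},{"x":-3.48,"y":-3.16},{"x":-3.48,"y":-3.16}]'
python3 -m crank '[{"x":-3.48,"y":-3.16},{"turn":-0.12},{"turn":-0.12},{"turn":-0.12},{"turn":-0.12}]'
```

```text
schema error: expected keys x, y, z, turn
schema error: expected keys x, y, z, turn
schema error: expected keys x, y, z, turn
```

All four keys are needed in every row.

```bash
python3 -m crank '[{"x":-3.48,"y":-3.16,"z":0,"turn":0},{"x":-3.48,"y":-3.16,"z":0,"turn":0},{"x":-3.48,"y":-3.16,"z":0,"turn":0},{"x":-3.48,"y":-3.16,"z":0,"turn":0},{"x":-3.48,"y":-3.16,"z":0,"turn":0}]' 100
python3 -m crank '[{"x":-3.48,"y":-3.16,"z":0,"turn":0},{"x":-3.48,"y":-3.16,"z":0,"turn":0},{"x":-3.48,"y":-3.16,"z":0,"turn":0},{"x":-3.48,"y":-3.16,"z":0,"turn":0},{"x":-3.48,"y":-3.16,"z":0,"turn":0}]'
python3 -m crank '[{"x":0,"y":0,"z":0,"turn":-0.12},{"x":0,"y":0,"z":0,"turn":-0.12},{"x":0,"y":0,"z":0,"turn":-0.12},{"x":0,"y":0,"z":0,"turn":-0.12},{"x":0,"y":0,"z":0,"turn":0}]'
```

```text
time: 0.6
tool_pos: [0.3539, 0.3491, 0.2308]
tool_rot: [-0.0, 0.214, 0.977, -0.0]
contact_force: [0.6, -0.2, 0.2]
gripper_width: 1.004
grasp_force: 0.0
time: 1.1
tool_pos: [0.4456, 0.1327, 0.231]
tool_rot: [-0.0, 0.215, 0.977, 0.0]
contact_force: [0.9, 0.4, 0.8]
gripper_width: 1.004
grasp_force: 0.0
time: 1.6
tool_pos: [0.4452, 0.1344, 0.2308]
tool_rot: [-0.0, -0.023, 1.0, -0.0]
contact_force: [-1.0, -0.2, 0.4]
gripper_width: 0.999
grasp_force: 0.0
```

```bash
cat >> h.py <<'E'
from scipy.spatial.transform import Rotation as R
def togo(t,yaw_y=None):  # world target of TCP; yaw of tool y
    s=manip.state(); q=s["tool_rot"]; M=R.from_quat([q[1],q[2],q[3],q[0]])
    a=np.arctan2(*M.as_matrix()[[1,0],1]); print("pos",s["tool_pos"].round(4),"yawY",round(a,4))
    print("tool cm",np.round(M.inv().apply(np.array(t)-s["tool_pos"])*100,2), "turn",None if yaw_y is None else round(a-yaw_y,3))
E
python3 - <<'E'
from h import *
p,d,m=grab("wrist","w1"); W=cloud(d,m)
o=mask(p,(5,150,120),(25,255,255))&(d>0)
n,l,st,c=cv2.connectedComponentsWithStats(o.astype(np.uint8))
for i in range(1,n):
    if st[i,4]>150:
        P=W[l==i]; z=np.percentile(P[:,2],95); T=P[abs(P[:,2]-z)<.005]; print(c[i],rect(P),"TOP",rect(T))
togo([.4825,.0476,.23],1.62)
E
```

```text
[174.86554622 194.98319328] (array([492.5,  36. ]), array([63.3, 32. ]), np.float64(0.083), array([-0.3, 54.1, 56. ]), 595) TOP (array([482. ,  44.1]), array([43.6, 14.5]), np.float64(0.095), array([51.3, 54.3, 56.1]), 504)
[266.08477666 203.20875114] (array([493.3, 141.9]), array([77.8, 44.6]), np.float64(-1.056), array([42.9, 75.2, 76.8]), 1097) TOP (array([477.8, 143. ]), array([60.4, 19.3]), np.float64(-1.026), array([72.5, 75.3, 76.8]), 1013)
pos [0.4453 0.1345 0.2309] yawY 1.6155
tool cm [-3.33 -8.85  0.09] turn -0.004
```

View pics/w1.png

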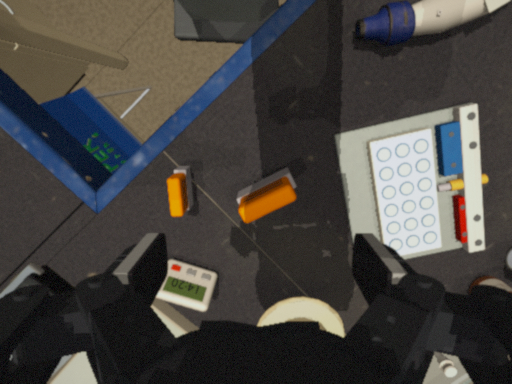

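Wrist view: the 55 mm spacer is at (175,195), the big look-alike at (266,203) and the jig at (410,190). The spacer is at about (0.482, 0.045), yaw about 0.09.

```bash
python3 -m crank '[{"x":-1.64,"y":-4.55,"z":0,"turn":0},{"x":-1.64,"y":-4.55,"z":0,"turn":0},{"x":0,"y":0,"z":4,"turn":-0.05},{"x":0,"y":0,"z":4,"turn":0},{"x":0,"y":0,"z":2,"turn":0}]' 70
python3 -m crank '[{"x":0,"y":0,"z":0,"turn":0},{"x":0,"y":0,"z":0,"turn":0}]'
python3 - <<'E'
from h import *
p,d,m=grab("wrist","w2"); W=cloud(d,m)
o=mask(p,(5,150,120),(25,255,255))&(d>0)
n,l,st,c=cv2.connectedComponentsWithStats(o.astype(np.uint8))
for i in range(1,n):
    if st[i,4]>150:
        P=W[l==i]; z=np.percentile(P[:,2],90); T=P[abs(P[:,2]-z)<.005]; print(c[i],rect(P),"TOP",rect(T))
togo([.482,.045,.024],1.66)
E
```

```text
time: 2.15
tool_pos: [0.4803, 0.0448, 0.1273]
tool_rot: [-0.003, -0.047, 0.999, 0.0]
contact_force: [0.2, -0.3, -0.3]
gripper_width: 0.698
grasp_force: 0.0
time: 2.35
tool_pos: [0.4827, 0.0453, 0.1317]
tool_rot: [-0.0, -0.048, 0.999, 0.0]
contact_force: [0.1, 0.6, -0.1]
gripper_width: 0.698
grasp_force: 0.0
[257.65758092 190.91311755] (array([492.8,  44.5]), array([65.4, 18. ]), np.float64(0.087), array([-0.3, 54.3, 55.8]), 1174) TOP (array([481.9,  44. ]), array([43.2, 13.5]), np.float64(0.088), array([51.7, 54.4, 55.8]), 1033)
[396.5410844  204.56484069] (array([488.4, 168. ]), array([93.5, 63.5]), np.float64(-1.039), array([-0.2, 74.5, 76.7]), 3578) TOP (array([478.1, 142.7]), array([60.2, 19.5]), np.float64(-1.038), array([71.7, 75.3, 76.8]), 2332)
pos [0.4835 0.0453 0.1328] yawY 1.6673
tool cm [ 1.800e-01 -1.000e-02  1.088e+01] turn 0.007
```

```bash
python3 -m crank '[{"x":0.15,"y":-0.1,"z":3.5,"turn":0},{"x":0,"y":0,"z":3.5,"turn":0},{"x":0,"y":0,"z":2.4,"turn":0},{"x":0,"y":0,"z":1.5,"turn":0},{"x":0,"y":0,"z":0,"turn":0}]' 70
python3 -m crank '[{"x":0,"y":0,"z":0,"turn":0},{"x":0,"y":0,"z":0,"turn":0},{"x":0,"y":0,"z":0,"turn":0},{"x":0,"y":0,"z":0,"turn":0},{"x":0,"y":0,"z":0,"turn":0}]' 0
python3 -m crank '[{"x":0,"y":0,"z":0,"turn":0},{"x":0,"y":0,"z":0,"turn":0},{"x":0,"y":0,"z":0,"turn":0},{"x":0,"y":0,"z":0,"turn":0}]'
```

```text
time: 2.9
tool_pos: [0.4808, 0.0442, 0.0219]
tool_rot: [-0.001, -0.048, 0.999, 0.0]
contact_force: [-0.7, -0.1, -0.4]
gripper_width: 0.7
grasp_force: 0.0
time: 3.4
tool_pos: [0.4828, 0.044, 0.0242]
tool_rot: [0.002, -0.049, 0.999, -0.0]
contact_force: [-1.2, 0.1, 6.6]
gripper_width: 0.155
grasp_force: 59.1
time: 3.8
tool_pos: [0.4828, 0.0439, 0.0242]
tool_rot: [0.002, -0.048, 0.999, -0.0]
contact_force: [0.5, 0.6, 6.6]
gripper_width: 0.153
grasp_force: 59.1
```

```bash
python3 -m crank '[{"x":0,"y":0,"z":-2,"turn":0},{"x":0,"y":0,"z":-4,"turn":0},{"x":0,"y":0,"z":-4,"turn":0},{"x":0,"y":0,"z":-2,"turn":-0.09},{"x":0,"y":0,"z":0,"turn":-0.09}]'
python3 - <<'E'
from h import *
togo([.507,.374,.14],1.848)
E
```

```text
time: 4.3
tool_pos: [0.4836, 0.0439, 0.1468]
tool_rot: [0.004, -0.14, 0.99, -0.001]
contact_force: [0.5, 0.1, -0.7]
gripper_width: 0.151
grasp_force: 58.4
pos [0.4836 0.0439 0.1468] yawY 1.8517
tool cm [-11.39  31.07   0.68] turn 0.004
```

```bash
python3 -m crank '[{"x":-1.42,"y":3.88,"z":0,"turn":0},{"x":-1.42,"y":3.88,"z":0,"turn":0},{"x":-1.42,"y":3.88,"z":0,"turn":0},{"x":-1.42,"y":3.88,"z":0,"turn":0},{"x":-1.42,"y":3.88,"z":0,"turn":0}]'
python3 -m crank '[{"x":-1.42,"y":3.88,"z":0,"turn":0},{"x":-1.42,"y":3.88,"z":0,"turn":0},{"x":-1.42,"y":3.88,"z":0,"turn":0},{"x":0,"y":0,"z":1,"turn":0},{"x":0,"y":0,"z":0,"turn":0}]'
python3 - <<'E'
from h import *
p,d,m=grab("wrist","w3"); W=cloud(d,m); Z=W[:,:,2]; np.save("pics/w3.npy",W)
ok=(d>0)&(Z<.04)
r=(mask(p,(0,150,80),(5,255,255))|mask(p,(172,150,80),(180,255,255)))&ok&(Z>.02); b=mask(p,(100,120,60),(125,255,255))&ok&(Z>.02)
w=mask(p,(0,0,150),(180,70,255))&ok&(Z>.018)
for n,k in(("red",r),("blue",b),("white",w)):
    N,l,st,c=cv2.connectedComponentsWithStats(k.astype(np.uint8))
    for i in range(1,N):
        if st[i,4]>80: print(n,c[i].round(),st[i,:4],rect(W[l==i]))
o=mask(p,(5,150,120),(25,255,255))&(d>0)&(Z>.06)
N,l,st,c=cv2.connectedComponentsWithStats(o.astype(np.uint8))
for i in range(1,N):
    if st[i,4]>80: print("or",c[i].round(),rect(W[l==i]))
togo([.507,.374,.0342],1.848)
E
```

```text
time: 4.8
tool_pos: [0.4958, 0.2516, 0.1419]
tool_rot: [-0.0, -0.138, 0.99, -0.0]
contact_force: [1.3, 1.1, -2.2]
gripper_width: 0.156
grasp_force: 58.6
time: 5.3
tool_pos: [0.504, 0.3735, 0.1299]
tool_rot: [-0.002, -0.139, 0.99, -0.001]
contact_force: [-1.4, -0.2, -2.7]
gripper_width: 0.154
grasp_force: 58.9
red [271. 166.] [267 153   9  36] (array([489.7, 379. ]), array([29.4,  6.6]), np.float64(0.286), array([22.3, 23.7, 24.9]), 198)
red [482. 297.] [458 280  54  35] (array([546.8, 598.4]), array([53.3, 13. ]), np.float64(-0.532), array([23.7, 25.8, 27.3]), 294)
blue [263.  72.] [249  33  28  82] (array([419.9, 351.6]), array([58.4, 20.7]), np.float64(0.285), array([22.2, 23.7, 25.2]), 2081)
white [289. 111.] [276  10  30 221] (array([454. , 383.2]), array([172.3,  20.9]), np.float64(0.281), array([22.1, 23.7, 25.1]), 5040)
white [194. 124.] [142  33  97 189] (array([478.5, 310.7]), array([148.9,  69.8]), np.float64(0.277), array([22.4, 23.9, 25.5]), 14089)
white [ 7. 61.] [ 0 48 15 27] (array([462.8, 170. ]), array([18.6,  7.1]), np.float64(0.504), array([31.4, 32.8, 34.1]), 183)
[... 419 characters left out ...]
7 169  17  16] (array([511.4, 320.1]), array([13.3, 12.9]), np.float64(1.038), array([23.1, 24.4, 25.4]), 217)
white [220. 177.] [213 169  17  16] (array([505.6, 340.6]), array([13.4, 13. ]), np.float64(-1.326), array([23.3, 24.4, 25.4]), 211)
white [360. 258.] [341 251  34  13] (array([544.3, 474.5]), array([28.2,  6.1]), np.float64(-0.959), array([18.3, 26.3, 39.2]), 268)
white [251. 319.] [238 312  25  14] (array([632.4, 401. ]), array([23.3,  9.7]), np.float64(-1.394), array([18.3, 22.7, 27.9]), 236)
or [260. 256.] (array([503.5, 373.4]), array([44.3, 13.6]), np.float64(0.268), array([137.1, 160. , 161.4]), 3527)
pos [0.5043 0.3728 0.1305] yawY 1.8484
tool cm [-0.33  0.05  9.62] turn 0.0
```

View pics/w3.png

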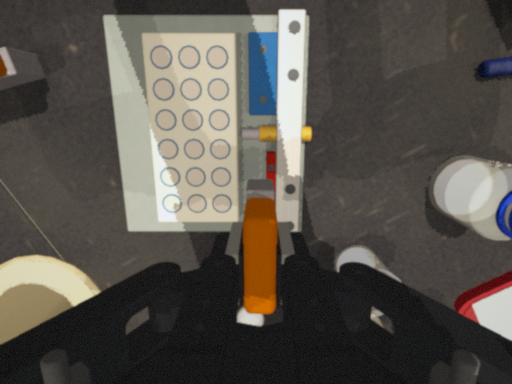

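Wrist view: the spacer is held upright with its top at (260,256). The red stop is partly visible at (271,166), the blue stop is at (263,72) and the plate at (194,124). The gap in front of red is about 23.5 mm.

```bash
python3 -m crank '[{"x":-0.3,"y":-0.39,"z":0,"turn":-0.01},{"x":0,"y":0,"z":3,"turn":0},{"x":0,"y":0,"z":2,"turn":0},{"x":0,"y":0,"z":0,"turn":0},{"x":0,"y":0,"z":0,"turn":0}]'
python3 - <<'E'
from h import *
p,d,m=grab("wrist","w4"); W=cloud(d,m); Z=W[:,:,2]
o=mask(p,(5,150,120),(25,255,255))&(d>0)&(Z>.06)
N,l,st,c=cv2.connectedComponentsWithStats(o.astype(np.uint8))
for i in range(1,N):
    if st[i,4]>80: print("or",c[i].round(),rect(W[l==i]))
togo([.5082,.3699,.036],1.852)
E
```

```text
time: 5.85
tool_pos: [0.5098, 0.3697, 0.0827]
tool_rot: [-0.0, -0.143, 0.99, -0.0]
contact_force: [-0.0, -0.8, -0.9]
gripper_width: 0.151
grasp_force: 58.8
or [260. 256.] (array([509.3, 369.5]), array([44.2, 13.8]), np.float64(0.273), array([ 89.6, 112.8, 114.2]), 3606)
pos [0.5105 0.3704 0.0838] yawY 1.857
tool cm [0.24 0.02 4.78] turn 0.005
```

View pics/w4.png

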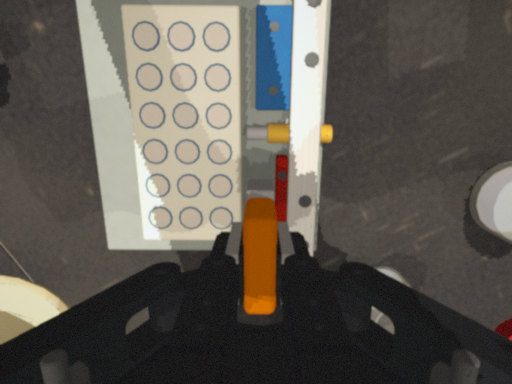

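The steel foot at (260,193) lies between the plate edge (column 240) and the red face (column 276), so it can go down.

```bash
python3 -m crank '[{"x":0.2,"y":0,"z":2,"turn":0},{"x":0,"y":0,"z":2,"turn":0},{"x":0,"y":0,"z":0.6,"turn":0},{"x":0,"y":0,"z":0.2,"turn":0},{"x":0,"y":0,"z":0,"turn":0}]'
python3 -m crank '[{"x":0,"y":0,"z":0.1,"turn":0},{"x":0,"y":0,"z":0,"turn":0}]'
```

```text
time: 6.4
tool_pos: [0.5083, 0.3706, 0.0356]
tool_rot: [0.001, -0.143, 0.99, 0.0]
contact_force: [-0.6, -0.2, -0.9]
gripper_width: 0.153
grasp_force: 58.9
time: 6.6
tool_pos: [0.5082, 0.3706, 0.0344]
tool_rot: [0.001, -0.143, 0.99, 0.0]
contact_force: [0.7, -0.0, -1.3]
gripper_width: 0.157
grasp_force: 58.9
```

```bash
python3 -m crank '[{"x":0,"y":0,"z":0.06,"turn":0},{"x":0,"y":0,"z":0,"turn":0}]'
python3 -m crank '[{"x":0,"y":0,"z":0.06,"turn":0},{"x":0,"y":0,"z":0,"turn":0}]'
```

```text
time: 6.8
tool_pos: [0.5082, 0.3706, 0.0342]
tool_rot: [0.001, -0.143, 0.99, 0.0]
contact_force: [-1.8, -1.8, 6.4]
gripper_width: 0.155
grasp_force: 59.8
time: 7.0
tool_pos: [0.5082, 0.3706, 0.0342]
tool_rot: [0.001, -0.143, 0.99, 0.0]
contact_force: [-3.5, -1.9, 9.1]
gripper_width: 0.156
grasp_force: 60.4
```

On the deck. Releasing, then lifting clear.

```bash
python3 -m crank '[{"x":0,"y":0,"z":-0.1,"turn":0},{"x":0,"y":0,"z":0,"turn":0},{"x":0,"y":0,"z":0,"turn":0},{"x":0,"y":0,"z":0,"turn":0},{"x":0,"y":0,"z":0,"turn":0}]' 45
python3 -m crank '[{"x":0,"y":0,"z":-1,"turn":0},{"x":0,"y":0,"z":-3,"turn":0},{"x":0,"y":0,"z":-4,"turn":0},{"x":0,"y":0,"z":-3,"turn":0},{"x":0,"y":0,"z":0,"turn":0}]'
python3 -m crank '[{"x":0,"y":-3,"z":0,"turn":0},{"x":0,"y":-3,"z":0,"turn":0},{"x":0,"y":-3,"z":0,"turn":0},{"x":0,"y":0,"z":0,"turn":0}]' 0
python3 - <<'E'
from h import *
p,d,m=grab("wrist","w5"); W=cloud(d,m); Z=W[:,:,2]
o=mask(p,(5,150,120),(25,255,255))&(d>0)&(Z>.04)
w=mask(p,(0,0,150),(180,70,255))&(d>0)&(Z>.018)&(Z<.03)
b=mask(p,(100,120,60),(125,255,255))&(d>0)&(Z>.02)&(Z<.03)
e=np.array([.961,.2773]);f=np.array([-.2773,.961])
for n,k in(("or",o),("wh",w),("blue",b)):
  N,l,st,c=cv2.connectedComponentsWithStats(k.astype(np.uint8))
  for i in range(1,N):
    if st[i,4]>600: q=rect(W[l==i]);v=q[0]-[475.3,321.8]; print(n,c[i].round(),q,"jig",v@e,v@f)
t=np.array([475.3,321.8])-75*f; print(t); togo([t[0]/1000,t[1]/1000,.1],1.852)
E
```

```text
time: 7.5
tool_pos: [0.5074, 0.3701, 0.0328]
tool_rot: [-0.0, -0.143, 0.99, -0.0]
contact_force: [0.0, -0.0, -0.5]
gripper_width: 0.449
grasp_force: 0.0
time: 8.0
tool_pos: [0.5109, 0.3721, 0.1508]
tool_rot: [0.006, -0.143, 0.99, 0.002]
contact_force: [0.5, 0.6, 0.8]
gripper_width: 0.45
grasp_force: 0.0
time: 8.4
tool_pos: [0.5335, 0.2811, 0.1426]
tool_rot: [-0.0, -0.141, 0.99, -0.001]
contact_force: [-0.1, 0.4, 0.0]
gripper_width: -0.004
grasp_force: 0.0
or [81. 61.] (array([478.1, 144. ]), array([60.4, 19.8]), np.float64(-1.048), array([69.7, 75.2, 76.9]), 3097) jig -46.613139999999994 -171.64224000000002
or [382. 191.] (array([507.6, 369.3]), array([43.1, 14.2]), np.float64(0.317), array([45.3, 64.3, 65.9]), 1158) jig 44.212050000000005 36.690709999999996
wh [407. 109.] (array([456.7, 385.5]), array([179.9,  22.8]), np.float64(0.281), array([22.3, 23.7, 25.2]), 4394) jig -0.2105900000000247 66.37347999999999
wh [314. 120.] (array([478.7, 311.4]), array([150. ,  69.9]), np.float64(0.278), array([22.4, 23.9, 25.5]), 14155) jig 0.38347999999996896 -10.937220000000027
blue [384.  71.] (array([419.7, 351.4]), array([58.9, 22.5]), np.float64(0.276), array([22. , 23.7, 25.2]), 2044) jig -45.22352000000003 43.863479999999974
[496.0975 249.725 ]
pos [0.5331 0.2825 0.1427] yawY 1.8554
tool cm [ 4.47 -2.11  4.27] turn 0.003
```

View pics/w5.png

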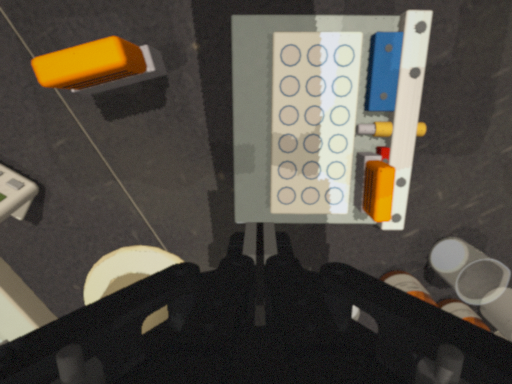

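The spacer stands at (380,190) in front of the red stop, at jig (44,37). The big look-alike is untouched. Next I'll turn the shut fingers a quarter turn so their flat sides push, and come down in front of the plate.

```bash
python3 -m crank '[{"x":4.4,"y":-1.2,"z":0,"turn":0},{"x":0,"y":0,"z":0,"turn":0.145},{"x":0,"y":0,"z":0,"turn":0.145},{"x":0,"y":0,"z":0,"turn":0.145},{"x":0,"y":0,"z":0,"turn":0.145}]' 0
python3 -m crank '[{"x":0,"y":0,"z":0,"turn":0.145},{"x":0,"y":0,"z":0,"turn":0.145},{"x":0,"y":0,"z":0,"turn":0.145},{"x":0,"y":0,"z":0,"turn":0.145},{"x":0,"y":0,"z":0,"turn":0.145}]'
python3 -m crank '[{"x":0,"y":0,"z":0,"turn":0.145},{"x":0,"y":0,"z":0,"turn":0.125},{"x":0,"y":0,"z":0,"turn":0},{"x":0,"y":0,"z":0,"turn":0}]'
python3 - <<'E'
from h import *
f=np.array([-.2773,.961]);t=np.array([475.3,321.8])-64*f; print(t,manip.state()["joint_pos"].round(2)); togo([t[0]/1000,t[1]/1000,.016],.28)
E
```

```text
time: 8.95
tool_pos: [0.4936, 0.2608, 0.1428]
tool_rot: [-0.0, 0.148, 0.989, 0.0]
contact_force: [0.4, 0.1, 0.5]
gripper_width: 0.002
grasp_force: 0.0
time: 9.45
tool_pos: [0.4937, 0.2609, 0.1428]
tool_rot: [-0.0, 0.489, 0.872, -0.0]
contact_force: [-0.2, -0.0, 0.2]
gripper_width: -0.001
grasp_force: 0.0
time: 9.85
tool_pos: [0.4939, 0.2605, 0.1429]
tool_rot: [-0.0, 0.599, 0.801, -0.0]
contact_force: [-0.6, -0.5, 0.1]
gripper_width: -0.003
grasp_force: 0.0
[493.0472 260.296 ] [ 0.35 -0.03  1.85  0.    1.32  0.07]
pos [0.4939 0.2605 0.1429] yawY 0.2863
tool cm [ 0.   -0.08 12.69] turn 0.006
```

```bash
python3 -m crank '[{"x":0,"y":-0.1,"z":4,"turn":0.006},{"x":0,"y":0,"z":4,"turn":0},{"x":0,"y":0,"z":3,"turn":0},{"x":0,"y":0,"z":1.7,"turn":0},{"x":0,"y":0,"z":0,"turn":0}]'
python3 -m crank '[{"x":0.4,"y":0,"z":0,"turn":0},{"x":0.2,"y":0,"z":0,"turn":0},{"x":0.1,"y":0,"z":0,"turn":0},{"x":0,"y":0,"z":0,"turn":0}]'
```

```text
time: 10.35
tool_pos: [0.4904, 0.2589, 0.0126]
tool_rot: [-0.002, 0.602, 0.799, -0.003]
contact_force: [0.1, 0.0, 0.1]
gripper_width: -0.003
grasp_force: 0.0
time: 10.75
tool_pos: [0.4922, 0.2669, 0.0175]
tool_rot: [0.001, 0.602, 0.798, 0.001]
contact_force: [-0.2, -0.2, 0.1]
gripper_width: 0.002
grasp_force: 0.0
```

```bash
python3 -m crank '[{"x":0,"y":0,"z":0.25,"turn":0},{"x":0.1,"y":0,"z":0,"turn":0},{"x":0.1,"y":0,"z":0,"turn":0},{"x":0.1,"y":0,"z":0,"turn":0},{"x":0,"y":0,"z":0,"turn":0}]'
python3 -m crank '[{"x":0.1,"y":0,"z":0,"turn":0},{"x":0.1,"y":0,"z":0,"turn":0},{"x":0.1,"y":0,"z":0,"turn":0},{"x":0,"y":0,"z":0,"turn":0}]'
```

```text
time: 11.25
tool_pos: [0.4907, 0.269, 0.0136]
tool_rot: [0.0, 0.603, 0.798, -0.0]
contact_force: [1.0, -2.8, 1.0]
gripper_width: 0.001
grasp_force: 1.8
time: 11.65
tool_pos: [0.49, 0.2714, 0.0136]
tool_rot: [0.001, 0.603, 0.798, -0.001]
contact_force: [1.7, -5.8, 0.7]
gripper_width: -0.001
grasp_force: 3.2
```

```bash
python3 -m crank '[{"x":0.1,"y":0,"z":0,"turn":0},{"x":0.1,"y":0,"z":0,"turn":0},{"x":0.1,"y":0,"z":0,"turn":0},{"x":0,"y":0,"z":0,"turn":0}]'
python3 -m crank '[{"x":0.1,"y":0,"z":0,"turn":0},{"x":0.1,"y":0,"z":0,"turn":0},{"x":0,"y":0,"z":0,"turn":0}]'
```

```text
time: 12.05
tool_pos: [0.4893, 0.2739, 0.0137]
tool_rot: [0.001, 0.603, 0.798, -0.001]
contact_force: [1.3, -7.6, 0.9]
gripper_width: 0.0
grasp_force: 4.0
time: 12.35
tool_pos: [0.4888, 0.2753, 0.0137]
tool_rot: [0.001, 0.602, 0.798, -0.001]
contact_force: [2.4, -10.9, 2.0]
gripper_width: 0.001
grasp_force: 4.9
```

```bash
python3 -m crank '[{"x":0.1,"y":0,"z":0,"turn":0},{"x":0.1,"y":0,"z":0,"turn":0},{"x":0,"y":0,"z":0,"turn":0}]'
python3 -m crank '[{"x":0.1,"y":0,"z":0,"turn":0},{"x":0,"y":0,"z":0,"turn":0}]'
python3 -m crank '[{"x":0.05,"y":0,"z":0,"turn":0},{"x":0,"y":0,"z":0,"turn":0}]'
```

```text
time: 12.65
tool_pos: [0.4886, 0.2761, 0.0137]
tool_rot: [0.002, 0.602, 0.798, -0.002]
contact_force: [3.4, -13.8, 2.5]
gripper_width: -0.001
grasp_force: 7.0
time: 12.85
tool_pos: [0.4886, 0.2762, 0.0137]
tool_rot: [0.003, 0.602, 0.798, -0.003]
contact_force: [4.0, -17.2, 3.1]
gripper_width: -0.001
grasp_force: 8.7
time: 13.05
tool_pos: [0.4886, 0.2762, 0.0137]
tool_rot: [0.003, 0.602, 0.798, -0.003]
contact_force: [5.0, -18.7, 4.1]
gripper_width: -0.004
grasp_force: 9.5
```

The motion has stopped and the force is rising to about 19 N. Checking that the plate is flush.

```bash
python3 - <<'E'
from h import *
p,d,m=grab("wrist","w6"); W=cloud(d,m); Z=W[:,:,2]
o=mask(p,(5,150,120),(25,255,255))&(d>0)&(Z>.04)
w=mask(p,(0,0,150),(180,70,255))&(d>0)&(Z>.018)&(Z<.03)
e=np.array([.961,.2773]);f=np.array([-.2773,.961])
for n,k in(("or",o),("wh",w)):
  N,l,st,c=cv2.connectedComponentsWithStats(k.astype(np.uint8))
  for i in range(1,N):
    if st[i,4]>400: q=rect(W[l==i]);v=q[0]-[475.3,321.8]; print(n,c[i].round(),q,"jig",v@e,v@f)
t,_,_=grab("top","t6")
a=cv2.resize(t[175:270,195:320,::-1],(560,426),interpolation=cv2.INTER_CUBIC); b=cv2.resize(p[:,:,::-1],(800,600))
cv2.imwrite("pics/t6c.png",a)
E
```

```text
or [421.  23.] (array([507.9, 371.7]), array([44.6, 12.4]), np.float64(0.262), array([61.5, 64.5, 66. ]), 7915) jig 45.165869999999956 38.91391999999998
wh [202.   0.] (array([432.3, 367.8]), array([121.8,   1.5]), np.float64(0.275), array([21.9, 23.4, 25. ]), 563) jig -28.5672 56.12989999999999
wh [277. 111.] (array([475.5, 320.5]), array([149.9,  68.8]), np.float64(0.273), array([22.4, 23.7, 25.1]), 20581) jig -0.16829000000001407 -1.304760000000008
wh [117. 101.] (array([414.8, 324.4]), array([14.5, 14.4]), np.float64(-0.944), array([23. , 24.3, 25.6]), 994) jig -57.419520000000006 19.275249999999968
wh [174. 101.] (array([436.8, 330.6]), array([14.5, 14.1]), np.float64(0.558), array([22.9, 24.3, 25.7]), 1010) jig -34.55826 19.132850000000012
wh [230. 101.] (array([458.9, 336.9]), array([14.1, 14. ]), np.float64(-0.486), array([22.9, 24.3, 25.6]), 999) jig -11.573170000000042 19.058819999999976
wh [286. 100.] (array([481.2, 343.8]), array([14.4, 13.9]), np.float64(0.269), array([23. , 24.3, 25.6]), 992) jig 11.770499999999977 19.505930000000006
wh [398. 100.] (array([525. , 356.1]), array([13.9, 13.5]), np.float64(0.565), array([23. , 24.4, 25.7]), 891) jig 57.273089999999996 19.180490000000017
wh [122. 145.] (array([419.4, 307.3]), array([14.5,  7.8]), np.float64(0.295), array([23.2, 24.3, 25.5]), 447) jig -57.740750000000034 1.5665700000000093
wh [339. 152.] (array([509.1, 329.4]), array([13.2, 13. ]), np.float64(-0.518), array([23.1, 24.3, 25.5]), 766) jig 34.589279999999995 -2.0691400000000355
wh [392. 152.] (array([530.7, 335.7]), array([14.1, 13.2]), np.float64(0.071), array([23.2, 24.4, 25.5]), 770) jig 57.093870000000024 -2.0045200000000314
wh [388. 198.] (array([537.3, 315.6]), array([13.4, 12.6]), np.float64(-1.098), array([23.1, 24.3, 25.5]), 629) jig 57.862739999999945 -23.150799999999975
```

View pics/t6c.png

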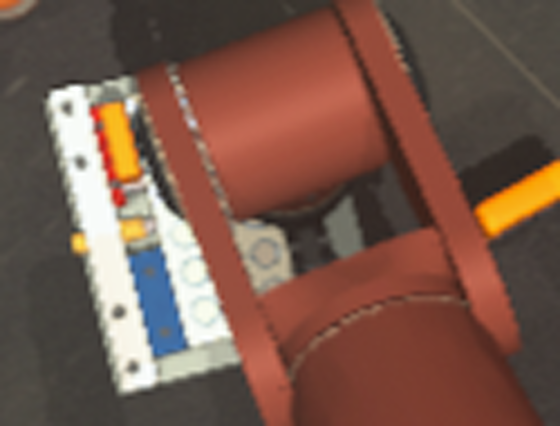

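View pics/w6.png

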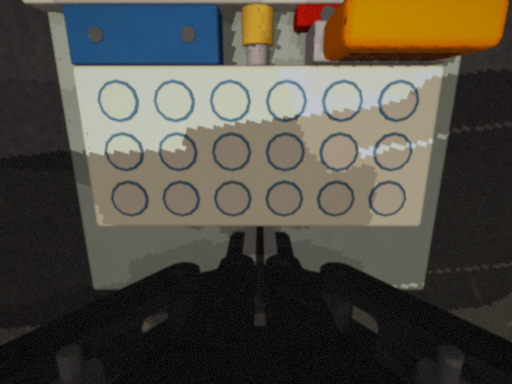

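The plate edge (row 65) meets both the blue face and the spacer's foot (row 62). One last enlargement of that line to confirm.

```bash
python3 - <<'E'
import cv2,numpy as np
p=cv2.imread("pics/w6.png")
a=cv2.resize(p[45:85,60:260],(800,160),interpolation=cv2.INTER_CUBIC);b=cv2.resize(p[40:85,290:470],(800,200),interpolation=cv2.INTER_CUBIC)
cv2.imwrite("pics/w6c.png",np.vstack([a,b]))
from plant import manip; s=manip.state(); print(s["contact_force"],s["tool_pos"],s["time"])
E
```

```text
[  4.19766031 -17.50086537   4.27497446] [0.48861244 0.2762014  0.01368102] 13.15
```

View pics/w6c.png

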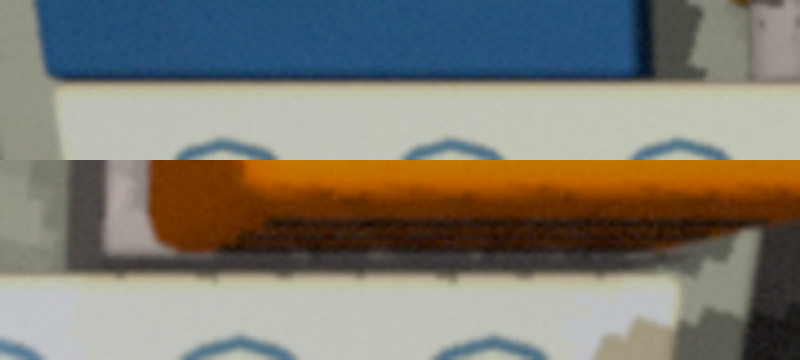

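```bash
python3 - <<'E'
from h import *
p,d,m=grab("wrist","w7"); W=cloud(d,m); e=np.array([.961,.2773]);f=np.array([-.2773,.961])
for cols in((320,326),(340,400),(400,435),(100,150),(170,215)):
    print(cols)
    for v in range(50,72,1 if cols[0]>300 else 3):
        w=np.median(W[v,cols[0]:cols[1]],0)*1000; print(v,"jig y %.1f z %.1f"%((w[:2]-[475.3,321.8])@f,w[2]),end="; ")
    print()
E
```

```text
(320, 326)
50 jig y 36.6 z 35.2; 51 jig y 36.3 z 35.1; 52 jig y 35.9 z 35.7; 53 jig y 35.7 z 35.5; 54 jig y 35.4 z 35.3; 55 jig y 35.0 z 33.9; 56 jig y 34.6 z 34.1; 57 jig y 34.5 z 34.1; 58 jig y 34.1 z 33.8; 59 jig y 33.9 z 33.8; 60 jig y 33.5 z 33.4; 61 jig y 33.2 z 33.2; 62 jig y 33.1 z 31.7; 63 jig y 33.1 z 28.3; 64 jig y 33.1 z 24.6; 65 jig y 33.1 z 21.5; 66 jig y 32.6 z 22.6; 67 jig y 32.2 z 23.0; 68 jig y 31.7 z 23.1; 69 jig y 31.4 z 23.6; 70 jig y 31.0 z 23.5; 71 jig y 30.6 z 23.6; 
(340, 400)
50 jig y 33.1 z 59.6; 51 jig y 33.1 z 57.8; 52 jig y 33.0 z 56.1; 53 jig y 32.9 z 54.7; 54 jig y 32.8 z 54.2; 55 jig y 33.0 z 49.7; 56 jig y 33.0 z 47.9; 57 jig y 32.7 z 47.4; 58 jig y 33.0 z 42.8; 59 jig y 33.0 z 40.8; 60 jig y 32.7 z 39.8; 61 jig y 33.2 z 32.9; 62 jig y 33.0 z 31.4; 63 jig y 33.0 z 28.0; 64 jig y 33.0 z 24.7; 65 jig y 33.0 z 21.9; 66 jig y 32.5 z 23.1; 67 jig y 32.1 z 23.3; 68 jig y 31.7 z 23.5; 69 jig y 31.2 z 23.7; 70 jig y 30.9 z 23.8; 71 jig y 30.5 z 23.7; 
(400, 435)
50 jig y 33.0 z 60.0; 51 jig y 33.1 z 57.9; 52 jig y 33.0 z 55.9; 53 jig y 33.0 z 54.8; 54 jig y 32.7 z 54.3; 55 jig y 33.1 z 49.5; 56 jig y 32.9 z 47.8; 57 jig y 32.7 z 47.6; 58 jig y 33.1 z 42.4; 59 jig y 32.9 z 40.7; 60 jig y 32.7 z 39.8; 61 jig y 33.2 z 33.2; 62 jig y 33.0 z 31.4; 63 jig y 33.0 z 27.9; 64 jig y 33.0 z 24.3; 65 jig y 32.8 z 22.1; 66 jig y 32.5 z 22.9; 67 jig y 32.0 z 23.2; 68 jig y 31.7 z 23.4; 69 jig y 31.3 z 23.5; 70 jig y 30.8 z 23.7; 71 jig y 30.5 z 23.6; 
(100, 150)
50 jig y 38.5 z 23.7; 53 jig y 37.3 z 23.8; 56 jig y 36.4 z 23.9; 59 jig y 35.2 z 23.8; 62 jig y 34.2 z 23.7; 65 jig y 33.2 z 21.9; 68 jig y 31.9 z 23.4; 71 jig y 30.8 z 23.7; 
(170, 215)
50 jig y 38.5 z 24.0; 53 jig y 37.5 z 23.8; 56 jig y 36.3 z 23.6; 59 jig y 35.2 z 23.8; 62 jig y 34.0 z 23.6; 65 jig y 33.3 z 21.8; 68 jig y 31.8 z 23.5; 71 jig y 30.7 z 23.8;
```

The dark strip is the spacer's own front face, at jig y = 33.0. It is upright, level with the blue face, and the plate's edge lies against both, so I'm handing in.

```bash
python3 -c "
from plant import manip
print(manip.state()['contact_force']); print(manip.job_done())"
```

```text
[  3.60020587 -18.47916114   2.84611085]
the job is handed in; nothing more can be done
None
```

The spacer stands upright in front of the red stop, and I handed the job in with the gripper holding the plate flush against the spacer and the blue stop at about 19 N; no verdict came back.

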